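Wedge a stone window sill on its battens

ROBOT

A 6-joint arm with a two-finger parallel gripper is mounted at the origin on a cart in front of the work surface, level with it; the furniture and walls round the work are solid. World frame = base frame: x ahead of the robot, y to its left, z up, the work surface at z = 0. Lengths are in m, angles in degrees, forces in N, time in s.
With the tool pointing down it reaches from about 0.375 to 0.9 m from the base axis. Payload 3.1 kg.
Tool frame: the origin (TCP) lies at the very end of the fingers, on their centre line; the grasp point (between the pads) lies 19 mm behind it; z points along the fingers, y is the line along which they close (so a half turn about z gives the same grasp; the last joint's range is limited). The gripper opens to 87 mm and grips with 3 to 60 N. Pads are 19 mm wide; open, the fingers measure 117 mm over their backs; the gripper's body (75 mm by 190 mm) begins 51 mm behind the grasp point.
Start: joints at [-77.779, 30.224, 82.088, -0, 67.689, -10.227], TCP at [0.239, -0.578, 0.223] pointing down, gripper open.
Joint ranges: [-176.69, 176.69], [-43.24, 126.21], [12.49, 139.97], [-82, 262], [0, 151.66], [-163.58, 163.58]. Speed limits (degrees/s): [159.86, 159.86, 180, 180, 180, 180].

INTERFACE

Orientations are given as a 3x3 rotation matrix whose columns are the frame's x, y, z axes.
In Python, from rig import * gives the robot as it stands.
- The arm moves only by the tool jog_arm, never from a script. Its arguments are lists of equal length, an entry for each row: "delta_pos": the shift along the world's x, y, z in cm, a list of three; "turn": the turn about the world's z in degrees; "grip": the closure, from 0 (fully open) to 1 (shut). In form: {"delta_pos": [[x, y, z], ...], "turn": [turn, ...], "grip": [grip, ...]}. A call has 1 to 12 rows; each row is the pose to reach, as a shift and turn from the pose commanded when the call began; what a row does not reach only later rows make up. A row lasts 1/8 s, in which the tool goes at most 62.5 mm and 10.7 degrees, less where a joint would pass 70% of its speed; a pose out of reach is approached as far as the arm can. A call with a gripper value outside its range is refused whole. The fingers move at their own pace and stop on an object; the grip force is fixed at half the most. Time passes only in rows, so rows that repeat a pose let the fingers close. It gives the time, the measured TCP pose, the force, the opening and the grip force at its end, in the units of the state.
- read_state(): the state, without advancing time (a new reading comes with each control period).
- capture(name): name is "side" or "top" or "wrist"; returns a dict with "color" (400x640x3 uint8, blue, green, red), "fovy" (degrees; the focal length in pixels is half the picture's height over the tangent of half this angle, whatever the lens; pixels are square), "cx", "cy" (the principal point, pixels), "camera_from_world" (4x4, takes a point from world to camera coordinates). Camera axes: x right, y up, looking along -z (the intrinsics and any distortion apply to the point x, -y, -z); pixel columns grow to the right and rows downward; lengths in m; the calibration is good to about 2 mm. A picture is of the moment at which its call begins. There is no depth.
- hand_in(): hands the job in; it is judged then, once.
The state is a dict: "time_s": time; "joint_positions": joint angles; "qvel": joint speeds; "tau": joint torques, N m; "position": TCP position; "tcp_rot": TCP orientation; "force": force on the tool from outside, world axes, zero at the start; "moment": the same for the moment, N m; "opening": opening from 0.0 (shut) to 1.0 (fully open); "grasp_force": force on a finger pad.
Only numpy, scipy, OpenCV 4.12 (cv2) and the standard library are available. Lean on these libraries where they do the work, as an engineer would, in place of code of your own. Each camera call takes 0.05 s, during which the arm holds its last target. There are 200 camera calls.

TASK

The stone window sill lies on two battens and its middle is unsupported. Push the wooden wedge, thin end first and lying flat on the bench, into the gap under the sill's front edge, midway between the battens and square to the edge, until it is tight against the underside; then let go. Leave the offcut, the rubbing block and the tape measure where they are.

Things in the scene. Friction and masses are not known exactly. Their poses are not given: they have to be found in the camera images.
- wedge_center (a point): Centre of a loose plain beech wedge lying flat: 110 mm long, 34 mm wide, about 80 g. The point is half-way along and across, 13 mm above the flat underside. Its y axis runs along it: thin end (4 mm high) at y = -55 mm, thick end (26 mm) at +55 mm, parallel sides, evenly sloping top. z is up. It starts left or right of the sill, thin end pointing away from the robot within about 1 rad.
- gap_mouth (a point): Middle of the gap's mouth: under the sill's front (robot-side) lower edge, midway between the battens, half-way up the 16 mm gap between bench and sill (8 mm above the bench). x points straight into the gap, square to the front edge; y runs along the edge, z up. The wedge is tight with about 60 mm of it under the sill (its middle about 5 mm past the edge), 50 mm still showing.
- sill_top (a point): Centre of the top of the pale stone sill, 48 mm above the bench; axes as gap_mouth. Sill: 250 mm along y, 110 mm along x, 32 mm thick; low ribs at both ends and the rear rise to 60 mm. Two wooden battens below it, 30 mm wide, 16 mm high, centred 85 mm either side of the middle, run along x and show 10 mm in front. All is fixed to the bench and cannot move.
- offcut_center (a point): Centre of a loose rough limestone offcut, 60x68x55 mm, standing on the bench on the side opposite the wedge; the point is half-way up. A bystander: leave alone.
- sand_block_center (a point): Centre of a loose grey rubbing block, 66x79x30 mm, right of the sill; the point is half-way up. A bystander: leave alone.
- tape_center (a point): Centre of a loose yellow tape measure, 55x85x62 mm, left of the sill; the point is half-way up. A bystander: leave alone.
Things that resemble listed ones, but are neither listed nor needed, are in the scene too. Leave any pink look-alike of the part that bears wedge_center alone.

How it is judged (in metres and radians):
At the end, for the whole second after the job is handed in: The released wedge lies flat (within 0.08 rad, on the bench), thin end under the sill, its middle no more than 4 mm short of the front edge, within 20 mm of midway between the battens and 0.2 rad of square to the edge; offcut, rubbing block and tape measure within 30 mm of their starts (x of wedge_center in the frame of gap_mouth between -0.004 and 0.02 m and y of wedge_center in the frame of gap_mouth between -0.02 and 0.02 m and angle between the y axis of wedge_center and the x axis of gap_mouth, either way round below 0.2 rad and angle between wedge_center's own z axis and vertical below 0.08 rad and height (world z) of wedge_center below 0.018 m and distance of each of offcut_center, sand_block_center, tape_center from where it was at the start of the episode below 0.03 m); the robot touches nothing.
It fails at once if the limestone offcut is moved more than 30 mm (distance of offcut_center from where it was at the start of the episode above 0.03 m).
It fails at once if the rubbing block is moved more than 30 mm (distance of sand_block_center from where it was at the start of the episode above 0.03 m).
It fails at once if the tape measure is moved more than 30 mm (distance of tape_center from where it was at the start of the episode above 0.03 m).
It also fails if it takes over 43 s, if anything falls off the work surface, if the arm or the gripper's body presses on something with over 40 N, if the wrist force passes 120 N, or if a joint passes its speed limit or range.

## Working session

There is one attempt and no reset: what is moved stays moved. The work goes in short steps, Python scripts to look and compute and a tool call to move; the robot and the scene stay as the last step left them, time stands still between calls to the robot, and variables do not carry over. Pictures are saved under pics/ and viewed, at most 10 in all, crops included, and the job is handed in when it is done.

Besides the shell and the picture viewer there is one more tool, called after "Request:" as a command line: name --pt "numbers of a row" for each row, then --argument value for the rest. jog_arm: Moves the arm, as the interface text tells. Its arguments: {"type":"object","properties":{"delta_pos":{"type":"array"},"turn":{"type":"array"},"grip":{"type":"array"}},"required":["delta_pos","turn","grip"]}

```bash
mkdir -p pics; cat > h.py <<'E'
from rig import *
import numpy as np, cv2
def f(c): return 200/np.tan(np.radians(c["fovy"])/2)
def ray(c,u,v,z):
    T=np.array(c["camera_from_world"]);R=T[:3,:3];o=-R.T@T[:3,3]
    k=c.get("dist",None)
    d=R.T@np.array([(u-c["cx"])/f(c),-(v-c["cy"])/f(c),-1])
    return o+d*(z-o[2])/d[2]
def proj(c,p):
    T=np.array(c["camera_from_world"]);q=T[:3,:3]@np.array(p)+T[:3,3]
    return c["cx"]+f(c)*q[0]/-q[2], c["cy"]-f(c)*q[1]/-q[2]
E
python3 - <<'E'
from h import *
import pickle
cs={n:capture(n) for n in("side","top","wrist")}
pickle.dump(cs,open("c0.pkl","wb"))
for n,c in cs.items(): print(n,[k for k in c if k!="color"],c["fovy"],c["cx"],c["cy"]);print(np.round(c["camera_from_world"],3))
cv2.imwrite("pics/top0.png",cs["top"]["color"]);cv2.imwrite("pics/side0.png",cs["side"]["color"])
print(read_state()["time_s"])
E
ls
```

```text
side ['fovy', 'cx', 'cy', 'camera_from_world'] 49.09708477522964 318.4654457423931 203.17863251334126
[[-0.997 -0.069 -0.017  0.576]
 [ 0.026 -0.582  0.813 -0.085]
 [-0.066  0.81   0.583 -1.179]
 [ 0.     0.     0.     1.   ]]
top ['fovy', 'cx', 'cy', 'camera_from_world'] 48.529306000728084 316.08500108534435 197.0564976616269
[[-0.021 -1.     0.017 -0.042]
 [ 0.989 -0.018  0.149 -0.565]
 [-0.149  0.02   0.989 -1.243]
 [ 0.     0.     0.     1.   ]]
wrist ['fovy', 'cx', 'cy', 'camera_from_world'] 61.83414642462777 320.7904886254439 196.82180460451698
[[ 0.382 -0.924 -0.003 -0.624]
 [ 0.891  0.369 -0.264  0.032]
 [ 0.245  0.098  0.965 -0.391]
 [ 0.     0.     0.     1.   ]]
0.15
c0.pkl
h.py
pics
```

View pics/top0.png

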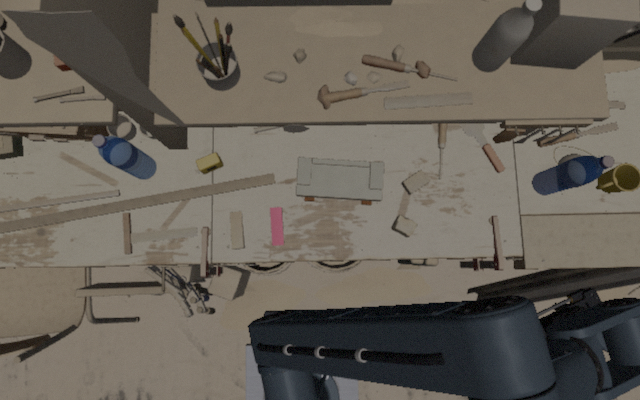

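View pics/side0.png

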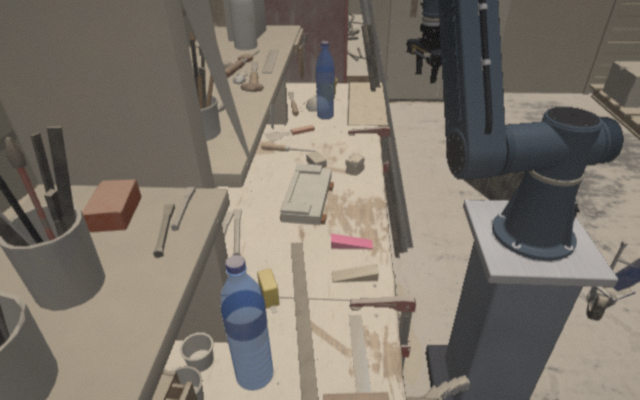

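Top view: beech piece at (237,230); pink look-alike at (277,227); strip by the offcut at (404,200); brown strip at (127,232). The sill is at (340,178), the tape at (208,162), the offcut at about (405,226) and the rubbing block at (417,182). By description the wedge is (237,230), so I'll check it in a close crop.

```bash
python3 - <<'E'
from h import *
import pickle
cs=pickle.load(open("c0.pkl","rb"))
t=cs["top"]["color"][140:260,190:450]; s=cs["side"]["color"][155:305,250:410]
a=cv2.resize(t,None,fx=3,fy=3,interpolation=cv2.INTER_CUBIC)   # 780x360
b=cv2.resize(s[80:150,40:160],None,fx=3,fy=3,interpolation=cv2.INTER_CUBIC)
out=np.zeros((360+210,780,3),np.uint8);out[:360]=a;out[360:,:360]=b
b2=cv2.resize(s[0:70,20:140],None,fx=3,fy=3,interpolation=cv2.INTER_CUBIC);out[360:,400:760]=b2
cv2.imwrite("pics/crop.png",np.clip(out*1.4,0,255).astype(np.uint8))
c=cs["top"]
for n,u,v,z in[("wedge",237,230,.02),("pink",277,227,.02),("sillFL",297,196,.048),("sillFR",383,200,.048),("bL",310,201,.016),("bR",369,202,.016),("tape",208,162,.06),("off",405,226,.05),("sand",417,182,.03)]: print(n,np.round(ray(c,u,v,z),3))
E
```

```text
wedge [0.475 0.179 0.02 ]
pink [0.481 0.063 0.02 ]
sillFL [0.567 0.002 0.048]
sillFR [ 0.551 -0.246  0.048]
bL [ 0.557 -0.035  0.016]
bR [ 0.55  -0.209  0.016]
tape [0.669 0.257 0.06 ]
off [ 0.475 -0.305  0.05 ]
sand [ 0.605 -0.352  0.03 ]
```

View pics/crop.png

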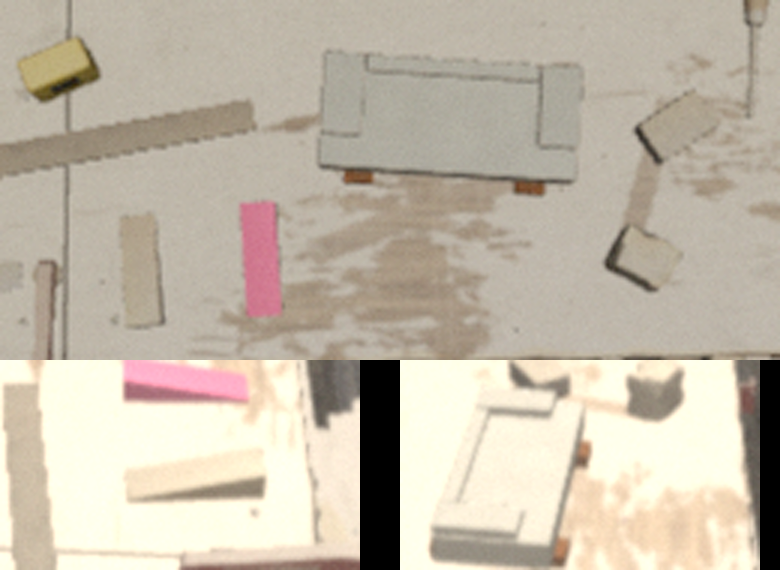

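The crop confirms it. The beech piece at (237,230) has its thick end towards the robot and its thin end away, while the pink one is reversed. Next I'll compute poses by colour mask and corners.

```bash
python3 - <<'E'
from h import *
import pickle
cs=pickle.load(open("c0.pkl","rb"));c=cs["top"]
g=lambda x,y,z:ray(c,190+(x+.5)/3-.5,140+(y+.5)/3-.5,z)
tn=(g(120,215,.004)+g(156,214,.004))/2; tk=(g(127,326,.026)+g(163,324,.026))/2
d=(tn-tk)[:2];print("wedge",tn,tk,"ctr",(tn+tk)/2,"len",np.hypot(*d),"yaw of thin dir",np.degrees(np.arctan2(d[1],d[0])))
L=g(318,166,.048);R=g(578,182,.048);BL=g(327,52,.060);BR=g(582,66,.060)
e=(L-R)[:2];yaw=np.degrees(np.arctan2(e[1],e[0]))-90
print("edge",L,R,np.hypot(*e),"mid",(L+R)/2,"yaw",yaw, "depths",np.hypot(*(BL-L)[:2]),np.hypot(*(BR-R)[:2]))
e2=(BL-BR)[:2];print("rear yaw",np.degrees(np.arctan2(e2[1],e2[0]))-90,(BL+BR)/2)
b=[g(345,182,.016),g(372,182,.016),g(515,192,.016),g(544,193,.016)];print("battens",np.round(b,3),np.mean(b,axis=0))
s=cs["side"]; G=lambda x,y,z:ray(s,290+x/3,235+(y-360)/3,z)
print("side wedge thin base",G(127,500,0),"thick base near",G(264,497,0),"thick far top",G(264,450,.026))
st=read_state();print(st["position"],np.round(st["tcp_rot"],3),st["opening"])
E
```

```text
wedge [0.53196321 0.18563792 0.004     ] [0.4224945  0.17472851 0.026     ] ctr [0.47722885 0.18018321 0.015     ] len 0.11001097463759377 yaw of thin dir 5.691184156727749
edge [0.57032226 0.00625558 0.048     ] [ 0.55018012 -0.24372784  0.048     ] 0.25079357557749765 mid [ 0.56025119 -0.11873613  0.048     ] yaw -4.606592212450337 depths 0.1098027645147348 0.11166200183513954
rear yaw -4.177087383883361 [ 0.67062866 -0.12736646  0.06      ]
battens [[ 0.559 -0.019  0.016]
 [ 0.558 -0.046  0.016]
 [ 0.546 -0.187  0.016]
 [ 0.544 -0.215  0.016]] [ 0.55187307 -0.11668507  0.016     ]
side wedge thin base [0.5305143  0.20108835 0.        ] thick base near [4.21216757e-01 1.92135602e-01 1.11022302e-16] thick far top [0.42170897 0.16542712 0.026     ]
[ 0.23856275 -0.57709722  0.221793  ] [[ 0.924  0.382 -0.   ]
 [ 0.382 -0.924  0.002]
 [ 0.    -0.002 -1.   ]] 0.9999897767189779
```

Request:
jog_arm --pt "20 28 0" --pt "20 28 0" --pt "20 28 0" --pt "20 28 0" --pt "20 28 0" --pt "20 28 0" --pt "20.1 75.4 0" --pt "20.1 75.4 0" --pt "20.1 75.4 0" --pt "20.1 75.4 0" --pt "20.1 75.4 0" --pt "20.1 75.4 0" --turn '[-17,-17,-17,-17,-17,-17,-17,-17,-17,-17,-17,-17]' --grip '[0,0,0,0,0,0,0,0,0,0,0,0]'

```text
time_s: 1.65
position: [0.4393, 0.0793, 0.2226]
tcp_rot: [[0.996, 0.095, 0.001], [0.095, -0.996, -0.0], [0.001, 0.0, -1.0]]
force: [0.6, 0.7, 0.1]
opening: 0.998
grasp_force: 0.0
```

Request:
jog_arm --pt "0 0 0" --pt "0 0 0" --turn '[0,0]' --grip '[0,0]'

```text
time_s: 1.9
position: [0.4394, 0.0774, 0.2225]
tcp_rot: [[0.995, 0.096, -0.0], [0.096, -0.995, -0.001], [-0.0, 0.001, -1.0]]
force: [0.1, -0.8, 0.3]
opening: 1.0
grasp_force: 0.0
```

Request:
jog_arm --pt "0 9.9 0" --pt "0 9.9 0" --pt "0 9.9 -12" --pt "0 9.9 -12" --pt "0 9.9 -12" --pt "0 9.9 -12" --turn '[0,0,0,0,0,0]' --grip '[0,0,0,0,0,0]'

```text
time_s: 2.65
position: [0.4411, 0.1753, 0.1038]
tcp_rot: [[0.996, 0.093, 0.002], [0.093, -0.996, 0.0], [0.002, -0.0, -1.0]]
force: [0.2, 0.1, -0.2]
opening: 0.999
grasp_force: 0.0
```

```bash
python3 - <<'E'
from h import *
c=capture("wrist");im=c["color"].copy();st=read_state();print(st["position"])
y=np.radians(5.7);C=np.array([.477,.180]);a=np.array([np.cos(y),np.sin(y)]);b=np.array([-a[1],a[0]])
for s,h in((55,.004),(-55,.026)):
  for w in(-17,17):
    p=C+a*s/1000+b*w/1000;u,v=proj(c,[*p,h]);print(u,v);cv2.circle(im,(int(round(u)),int(round(v))),3,(0,0,255),1)
cv2.imwrite("pics/w1.png",im)
E
```

```text
[0.44173172 0.17569994 0.10468307]
341.404639196 79.04569660236625
295.60011240489587 79.37362282125261
341.74276256917545 228.87166462495736
297.2979381622042 229.14324554773518
```

View pics/w1.png

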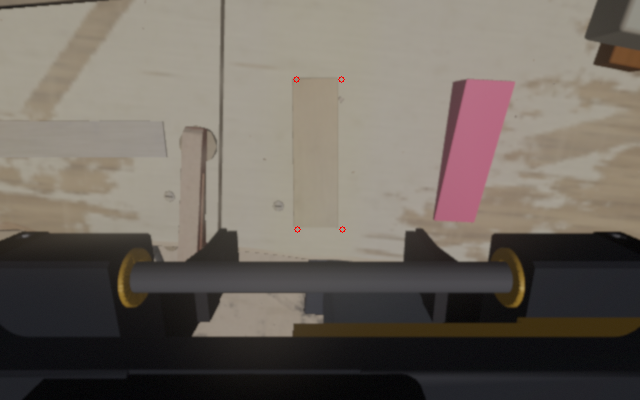

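The projected corners fall within 3 px (2 mm) of the wedge at (292-338, 78-229). The clamp head at (197,145) is close to where the gripper body will descend, so I'll check its height.

```bash
python3 - <<'E'
from h import *
import pickle
cs=pickle.load(open("c0.pkl","rb"));t,s=cs["top"],cs["side"]
for n,a,b in(("tip",(206,229),(353,303)),("near",(206,250),(410,303))):
  for z in(0,.02,.04,.06,.08): print(n,z,np.round(ray(t,*a,z)[:2],3),np.round(ray(s,*b,z)[:2],3))
w=capture("wrist")
for z in (0,.03,.06):print(np.round(ray(w,198,128,z),3),np.round(ray(w,208,200,z),3))
cv2.imwrite("pics/cl.png",cv2.resize(np.hstack([t["color"][205:285,180:260],s["color"][260:340,340:420]]),None,fx=5,fy=5,interpolation=2))
E
```

```text
tip 0 [0.481 0.273] [0.481 0.265]
tip 0.02 [0.479 0.269] [0.481 0.283]
tip 0.04 [0.478 0.264] [0.482 0.301]
tip 0.06 [0.476 0.259] [0.482 0.318]
tip 0.08 [0.475 0.255] [0.483 0.336]
near 0 [0.42  0.272] [0.352 0.258]
near 0.02 [0.419 0.268] [0.356 0.276]
near 0.04 [0.418 0.263] [0.36  0.294]
near 0.06 [0.417 0.259] [0.363 0.312]
near 0.08 [0.417 0.254] [0.367 0.33 ]
[0.488 0.277 0.   ] [0.43  0.269 0.   ]
[0.491 0.266 0.03 ] [0.439 0.259 0.03 ]
[0.494 0.256 0.06 ] [0.449 0.249 0.06 ]
```

View pics/cl.png

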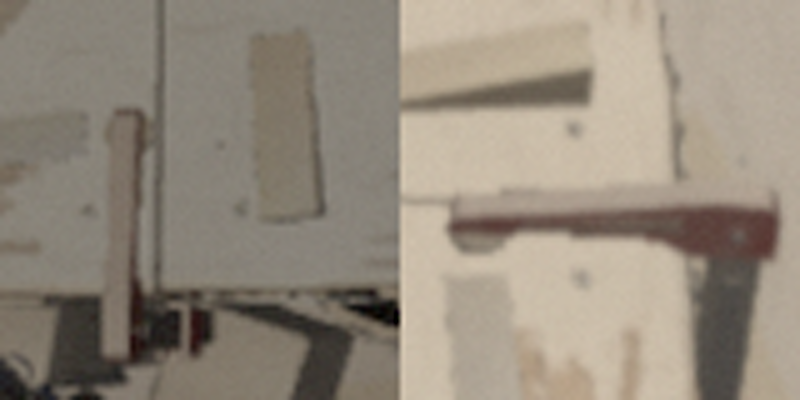

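The clamp's two views agree at z ≈ 0.01, so it is well under the gripper body and the descent is clear.

Request:
jog_arm --pt "0 0.2 -5" --pt "0 0.2 -8" --pt "0 0.2 -9.5" --pt "0 0.2 -9.7" --pt "0 0.2 -9.7" --pt "0 0.2 -9.7" --turn '[0,0,0,0,0,0]' --grip '[0,0,0,0,0,0]'

```text
time_s: 3.5
position: [0.4403, 0.1786, 0.0067]
tcp_rot: [[0.995, 0.095, 0.002], [0.095, -0.995, 0.0], [0.002, -0.0, -1.0]]
force: [-0.4, -0.6, 0.8]
opening: 1.002
grasp_force: 0.0
```

Lower 3 mm more, then close.

Request:
jog_arm --pt "0 0 -0.3" --pt "0 0 -0.3" --pt "0 0 -0.3" --pt "0 0 -0.3" --pt "0 0 -0.3" --pt "0 0 -0.3" --pt "0 0 -0.3" --pt "0 0 -0.3" --turn '[0,0,0,0,0,0,0,0]' --grip '[0,0,1,1,1,1,1,1]'

```text
time_s: 4.5
position: [0.4394, 0.1784, 0.0025]
tcp_rot: [[0.995, 0.095, -0.0], [0.095, -0.995, 0.0], [-0.0, -0.0, -1.0]]
force: [-0.1, 0.9, -0.2]
opening: 0.404
grasp_force: 0.2
```

Request:
jog_arm --pt "0 0 0" --pt "0 0 0" --pt "0 0 0" --turn '[0,0,0]' --grip '[1,1,1]'

```text
time_s: 4.88
position: [0.4395, 0.1784, 0.0025]
tcp_rot: [[0.995, 0.095, -0.0], [0.095, -0.995, 0.0], [-0.0, -0.0, -1.0]]
force: [-0.7, 0.6, 0.6]
opening: 0.389
grasp_force: 29.9
```

Gripped at 30 N with a 34 mm opening. Now I'll lift, carry over the pink piece and turn square.

Request:
jog_arm --pt "0 0 3" --pt "0 0 6" --pt "0 0 6" --pt "1.4 -10 6" --pt "1.4 -20 6" --pt "1.4 -28.9 6" --pt "1.4 -28.9 6" --pt "1.4 -28.9 6" --pt "1.4 -28.9 6" --pt "1.4 -28.9 6" --pt "1.4 -28.9 4" --pt "1.4 -28.9 4" --turn '[0,0,0,0,-5,-10,-10,-10,-10,-10,-10,-10]' --grip '[1,1,1,1,1,1,1,1,1,1,1,1]'

```text
time_s: 6.38
position: [0.4519, -0.1084, 0.0415]
tcp_rot: [[0.997, -0.077, -0.004], [-0.077, -0.997, 0.002], [-0.004, -0.002, -1.0]]
force: [-0.1, -0.3, 0.2]
opening: 0.39
grasp_force: 29.9
```

```bash
python3 - <<'E'
from h import *
st=read_state();print(st["position"],np.round(st["tcp_rot"],3)[0])
w=capture("wrist");t=capture("top");s=capture("side")
out=np.zeros((600,800,3),np.uint8)
out[:400,:640]=w["color"]
a=cv2.resize(t["color"][165:245,280:400],(360,200)[:2] if 0 else (300,200));out[400:,:300]=a
b=cv2.resize(s["color"][155:255,270:420],(300,200));out[400:,320:620]=b
cv2.imwrite("pics/stage.png",out)
E
```

```text
[ 0.45193338 -0.10836402  0.04152361] [ 0.997 -0.077 -0.004]
```

View pics/stage.png

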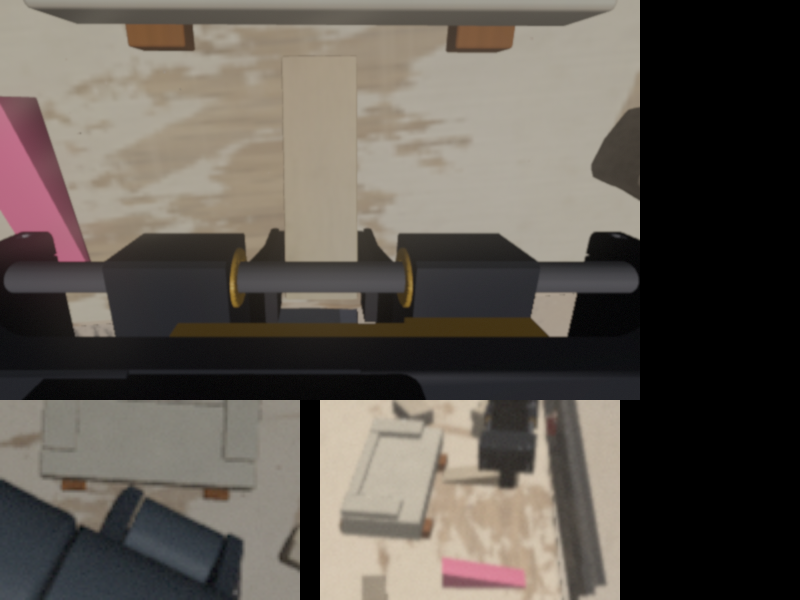

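The wedge is square and centred: its centre is at px 320, and the battens' midpoint is (127+513)/2 = 320. Now I'll lower it and advance.

Request:
jog_arm --pt "0 0 -2" --pt "0 0 -3.5" --pt "0 0 -4" --pt "0 0 -4" --pt "1 -0.08 -4" --pt "2 -0.15 -4" --pt "3 -0.23 -4" --pt "4 -0.31 -4" --pt "5 -0.39 -4" --pt "6 -0.47 -4" --pt "6 -0.47 -4" --turn '[0,0,0,0,0,0,0,0,0,0,0]' --grip '[1,1,1,1,1,1,1,1,1,1,1]'

```text
time_s: 7.9
position: [0.5147, -0.1156, 0.0026]
tcp_rot: [[0.997, -0.079, 0.001], [-0.079, -0.997, -0.001], [0.001, 0.001, -1.0]]
force: [-0.1, 0.3, 0.0]
opening: 0.385
grasp_force: 30.0
```

Request:
jog_arm --pt "0.3 -0.02 0" --pt "0.6 -0.05 0" --pt "0.9 -0.07 0" --pt "1.1 -0.09 0" --pt "1.3 -0.1 0" --pt "1.3 -0.1 0" --turn '[0,0,0,0,0,0]' --grip '[1,1,1,1,1,1]'

```text
time_s: 8.65
position: [0.5267, -0.1164, 0.0026]
tcp_rot: [[0.997, -0.079, 0.0], [-0.079, -0.997, -0.0], [0.0, 0.0, -1.0]]
force: [-0.4, -0.7, -0.7]
opening: 0.391
grasp_force: 30.0
```

Request:
jog_arm --pt "0.2 -0.02 0" --pt "0.3 -0.02 0" --pt "0.4 -0.03 0" --pt "0.4 -0.03 0" --turn '[0,0,0,0]' --grip '[1,1,1,1]'

```text
time_s: 9.15
position: [0.5294, -0.1163, 0.0024]
tcp_rot: [[0.997, -0.079, -0.002], [-0.079, -0.997, 0.001], [-0.002, -0.001, -1.0]]
force: [-3.1, -0.8, -0.8]
opening: 0.388
grasp_force: 30.0
```

Request:
jog_arm --pt "0.2 -0.02 0" --pt "0.3 -0.02 0" --pt "0.4 -0.03 0" --pt "0.4 -0.03 0" --turn '[0,0,0,0]' --grip '[1,1,1,1]'

```text
time_s: 9.65
position: [0.5299, -0.116, 0.0023]
tcp_rot: [[0.997, -0.078, -0.009], [-0.078, -0.997, 0.002], [-0.009, -0.002, -1.0]]
force: [-10.6, -2.3, 4.6]
opening: 0.387
grasp_force: 30.0
```

```bash
python3 - <<'E'
from h import *
st=read_state();print(st["position"],st["force"])
w=capture("wrist")
cv2.imwrite("pics/w3.png",w["color"])
E
```

```text
[ 0.5299067  -0.11601217  0.00232724] [-10.63251555  -2.27971448   4.63393635]
```

View pics/w3.png

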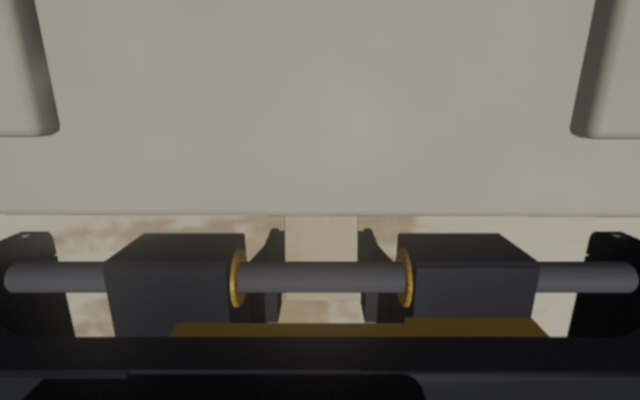

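Tight: the TCP stalls at x = 0.530 as the force rises, and the sill edge at row 215 crosses the wedge squarely at about px 285-357. Now release and retreat upwards.

Request:
jog_arm --pt "0 0 0" --pt "0 0 0" --pt "0 0 0" --pt "0 0 0" --pt "0 0 0" --pt "-0.5 0 0" --pt "-0.5 0 3" --pt "-1 0 8" --pt "-4 0 14" --pt "-4 0 20" --pt "-4 0 20" --turn '[0,0,0,0,0,0,0,0,0,0,0]' --grip '[0,0,0,0,0,0,0,0,0,0,0]'

```text
time_s: 11.08
position: [0.4969, -0.1182, 0.2073]
tcp_rot: [[0.997, -0.08, 0.01], [-0.079, -0.997, -0.005], [0.011, 0.004, -1.0]]
force: [0.4, 0.0, -0.7]
opening: 1.003
grasp_force: 0.0
```

```bash
python3 - <<'E'
from h import *
st=read_state();print(st["position"],st["force"],st["time_s"])
w=capture("wrist");im=w["color"].copy()
cv2.imwrite("pics/w4.png",im)
import pickle;pickle.dump(w,open("w4.pkl","wb"))
E
```

```text
[ 0.49687604 -0.1181892   0.20732084] [ 0.4445768   0.02917392 -0.71727835] 11.075
```

View pics/w4.png

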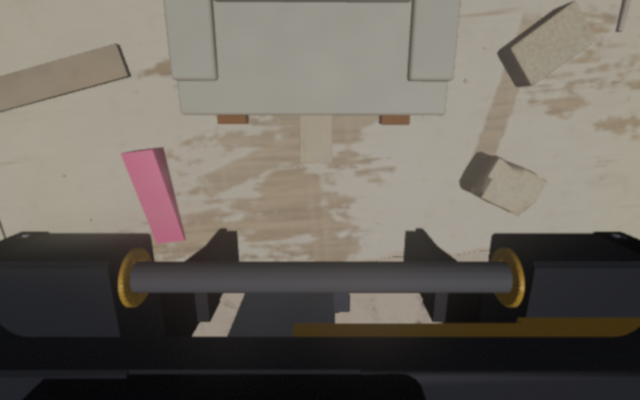

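The wedge lies at px 300-332, with its thick end at row 163 and the edge at row 114. The battens are at 233 and 394, so their midpoint is 313.5. I'll check the numbers.

```bash
python3 - <<'E'
from h import *
import pickle
w=pickle.load(open("w4.pkl","rb"))
E=(ray(w,180,114,.048)+ray(w,447,114,.048))/2;B=[ray(w,u,122,.016) for u in(217,247.5,380,409.5)]
e=(ray(w,180,114,.048)-ray(w,447,114,.048))[:2];n=np.array([e[1],-e[0]])/np.hypot(*e)
K=(ray(w,300.5,163,.026)+ray(w,331.5,163,.026))/2
print("edge",E,np.hypot(*e),"batten mid",np.mean(B,0),"thick end",K,"showing",(E-K)[:2]@n,"lat",(K-E)[:2]@e/np.hypot(*e),(K-np.mean(B,0))[:2]@e/np.hypot(*e))
E
```

```text
edge [ 0.5632214  -0.11741599  0.048     ] 0.25001736764276405 batten mid [ 0.55482248 -0.1160369   0.016     ] thick end [ 0.51356547 -0.1152263   0.026     ] showing 0.0496728727106544 lat -0.001763974959465398 -0.002471139728204343
```

Showing is 49.7 mm, so the wedge's middle is about 5 mm past the edge, and it sits about 2 mm off centre. Handing in.

```bash
python3 -c "
from rig import *
print(hand_in())"
```

```text
the job is handed in; nothing more can be done
None
```

The wedge is tight under the sill: its middle is about 5 mm past the front edge, it is within about 2 mm of midway between the battens and square to the edge. I released it, did not touch the offcut, rubbing block or tape measure, and handed in at about 11 s; `hand_in()` returned no verdict.

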